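Seat the pipe against its flange and close the clamp through the spatter guard

ROBOT

A 7-joint arm with a two-finger parallel gripper is mounted at the origin on the work surface. World frame = base frame: x ahead of the robot, y to its left, z up, the work surface at z = 0. Lengths are in m, angles in rad, forces in N, time in s.
With the tool pointing down it reaches from about 0.4 to 0.85 m from the base axis. Payload 4.5 kg.
Tool frame: the origin (TCP) lies midway between the tips of the shut fingers; the grasp point (between the pads) lies 19 mm behind it; x points along the fingers, y is the direction in which the jaws open and shut, and the axes are right-handed (so a half turn about x gives the same grasp; the last joint's range is limited). The gripper opens to 88 mm and grips with 3 to 60 N. Pads are 18 mm wide; open, the fingers measure 123 mm over their backs; the gripper's body (75 mm by 187 mm) begins 45 mm behind the grasp point.
Start: joints at [1.373, 0.689, -0.195, 1.565, 0.157, 0.902, -0.215], TCP at [0.144, -0.608, 0.239] pointing down, gripper open.
Joint ranges: [-3.01, 3.01], [-0.46, 2.08], [-1.47, 1.51], [0.13, 2.56], [-1, 4.14], [0.04, 2.09], [-2.66, 2.66]. Speed limits (rad/s): [2.57, 2.57, 3.14, 3.14, 3.14, 3.14, 3.14].

INTERFACE

Orientations are given as a unit quaternion [x, y, z, w].
In Python, from plant import r gives the robot as it stands.
- The arm moves only by the tool arm_command, never from a script. Its argument "plan" is a list of rows, each a list of 5 numbers: the finger opening in m, from 0 to 0.0881, then the shift along the tool's x, y, z in m, then the turn about the tool's x in rad. In form: [[grip, dx, dy, dz, roll], ...]. A call has 1 to 12 rows; each row shifts and turns the commanded pose from where the row before left it, along the tool's axes as they then stand; what a row does not reach is not made up. A row lasts 1/8 s, in which the tool goes at most 62.5 mm and 10.7 degrees, less where a joint would pass 70% of its speed; a pose out of reach is approached as far as the arm can. A call is refused whole if a number of a shift passes 0.0625 or a number of a turn 0.188, either way. A call with a gripper value outside its range is refused whole. The fingers move at their own pace and stop on an object; "force" is the grip in N (left out, the last holds). Time passes only in rows, so rows that do not move let the fingers close. It gives the time, the measured TCP pose, the force and the opening at its end, in the units of the state.
- r.get_state(): the state, without advancing time (a new reading comes with each control period).
- r.snapshot(name): name is "scene" or "side" or "wrist"; returns (picture, depth): 420x560x3 uint8, red, green, blue; 420x560 float32, m along the optical axis (not along the pixel's ray), 0 where there is no reading.
- r.calibration(name): a dict with "fx", "fy", "cx", "cy" (pixels), "eye" and "orientation" of the camera in the world; the wrist camera has in their place "mount" (4x4, takes a point from camera to tool coordinates, whose origin is the TCP and whose axes are the tool frame's). Camera axes: x right, y down, z forward; pixel columns grow to the right and rows downward; lengths in m; the calibration is good to about 2 mm. A picture is of the moment at which its call begins: read the wrist's pose just before it. calibration takes no time and is no camera call.
- r.finish_job(): hands the job in, once; it reports no verdict.
The state is a dict: "clock": time; "q": joint angles; "qd": joint speeds; "joint_torque": joint torques, N m; "tool_pos": TCP position; "eef_rot": TCP orientation; "contact_force": force on the tool from outside, world axes, zero at the start; "moment": the same for the moment, N m; "opening": opening from 0.0 (shut) to 1.0 (fully open).
Only numpy, scipy, OpenCV 4.12 (cv2) and the standard library are available. Lean on these libraries where they do the work, as an engineer would, in place of code of your own. Each camera call takes 0.05 s, during which the arm holds its last target.

TASK

Get the exhaust pipe ready for tacking: with the fingertips push the pipe along its V-blocks until it butts up against the flange, then reach through the window of the spatter guard and press the toggle clamp's handle fully down so that its rubber tip holds the pipe. Do not touch the guard or the edge of its window, do not lift the pipe, and leave the loose things around the jig where they are.

Things in the scene. Friction and masses are not known exactly. Their poses are not given: they have to be found in the camera images.
- jig: Welding jig bolted to the bench. Origin on the bench top, z up, x away from the operator, y along the pipe towards the flange. Steel base plate 12 mm thick, x -182 to 138 mm, y -193 to 217 mm; it carries two V-blocks with the pipe (axis along y at x 90, z 55 mm), the flange, the toggle clamp (block at x -13 to 49, y -28 to 28 mm, up to z 114 mm) and the spatter guard over the clamp.
- handle_hinge (a point): Hinge axis of the clamp's handle (along the jig's y), on the jig at x 5, y 0, z 100 mm. The axes are the jig's.
- guard: Blue sheet-metal spatter guard over the clamp, fixed to the jig, axes as the jig's; not to be touched. 150 mm wide (y), open at the back (+x). Its front panel slopes 30 degrees, rising in +x. Origin: centre of the rectangular window in this panel, 166 mm above the bench. Opening 120 mm along the slope by 90 mm in y, with a plain steel hem 6 mm thick round it.
- guard_top (a point): Middle of the guard's highest part, its flat roof behind the window (34 mm deep in x, 150 mm wide), 213 mm above the bench. The sloping panel reaches from its front edge, past the window, down to the front skirt, 88 mm ahead (-x) of the window's centre and 115 mm above the bench.
- clamp_handle (a joint): Angle of the clamp's handle, rad: 0 is fully up (the handle points towards the operator and 37 degrees up), 0.65 is fully down against its stop (the handle is level). It stays where it is left (stiff hinge); pressing near its end takes about 5 N at first and 9 N over the last 0.08 rad, where the rubber tip squeezes the pipe.
- handle_end (a point): Centre of the handle's outer end, 108 mm from its hinge. The handle is a black round grip 20 mm thick, 38 to 108 mm from the hinge, under the guard's window; it swings in the jig's x-z plane. Raised, its end stands about level with the window; fully down, its upper side is 110 mm above the bench, about 50 mm behind the window's plane.
- pipe: The steel exhaust pipe, 50 mm in diameter, 320 mm long, about 0.5 kg, lying loose in the two V-blocks (at jig y -100 and +100 mm) along the jig's y. Origin at the middle of its axis, 55 mm above the bench. It slides along y with a push of a few newtons.
- pipe_free_end (a point): Centre of the pipe's free end (the -y end), a flat face closed by a flush black plastic cap, where it is pushed. At the start the pipe stands 15 to 50 mm short of the flange.
- pipe_weld_end (a point): Centre of the pipe's other end face (+y), which is to butt against the flange.
- flange_face (a point): Centre of the flange's face towards the pipe, on the pipe's axis. The flange is an oval steel plate, 12 mm thick, bolted to the locator at the jig's +y end: it does not move and is the stop for the pipe.
- clamp_tip: The rubber tip on the clamp's arm, 18 mm in diameter, half-way along the pipe. It comes down on the pipe from above as the handle is pressed. Origin at its underside.
- spare_flange: Bystander: loose oval flange, 126 x 80 x 10 mm, lying flat on the jig plate on the guard's +y side. Origin at its underside.
- sleeve: Bystander: short steel sleeve, 58 mm in diameter, 45 mm high, standing on the jig plate on the guard's -y side. Origin at its underside.
- offcut: Bystander: tube offcut, 45 mm in diameter, 120 mm high, standing on the bench. Origin at its underside.
- can: Bystander: grey spray can, 60 mm in diameter, 160 mm high, standing on the bench. Origin at its underside.
- nut_box: Bystander: open grey box of nuts, 100 x 130 x 45 mm, on the bench. Origin at its underside.
- wire_brush: Bystander: wire brush with a wooden handle, 240 mm long, lying on the bench. Origin at its underside.
- hammer: Bystander: hammer, 280 mm long, lying on the bench. Origin at its underside.

How it is judged:
On the way, in this order (a step that is already met when the one before it is completed fails the run):
1. the pipe butts against the flange (gap under 2.5 mm) while the clamp's handle is still up (below 0.3 rad) (distance between pipe_weld_end and flange_face below 0.0025 m and value of joint clamp_handle below 0.3 rad), for 0.2 s.
2. the handle is pressed fully down (above 0.60 rad) and the rubber tip presses on the pipe (value of joint clamp_handle above 0.6 rad and contact force between clamp_tip and pipe above 3 N), for 0.2 s.
At the end, for the whole second after the job is handed in: The pipe's end is within 3 mm of the flange's face, the clamp's handle is down (above 0.60 of 0.65 rad) and stays there, its rubber tip presses on the pipe with more than 3 N, and the pipe is at rest (all of step 2 and distance between pipe_weld_end and flange_face below 0.003 m and linear speed of pipe below 0.01 m/s); the robot touches nothing.
It fails at once if the robot touches the spatter guard (contact force between any of the fingers, the arm and guard above 0.2 N).
It fails at once if the pipe is lifted out of the V-blocks (more than 10 mm) (height (world z) of any of pipe_weld_end, pipe_free_end above 0.065 m).
It fails at once if the handle is pressed while the hand is not in the guard's window (contact force between any of the fingers, the arm and clamp_handle above 0.5 N and (y of the grasp point in the frame of guard above 0.045 m or y of the grasp point in the frame of guard below -0.045 m or x of the grasp point in the frame of guard above 0.09 m or x of the grasp point in the frame of guard below -0.12 m)).
It fails at once if a bystander is moved by more than 20 mm (distance of any of spare_flange, sleeve, offcut, can, nut_box, wire_brush, hammer from where it was at the start of the episode above 0.02 m).
It also fails if it takes over 50 s, if anything falls off the work surface, if the arm or the gripper's body presses on something with over 40 N, if the wrist force passes 120 N, or if a joint passes its speed limit or range.

## Working session

There is one attempt and no reset: what is moved stays moved. The work goes in short steps, Python scripts to look and compute and a tool call to move; the robot and the scene stay as the last step left them, time stands still between calls to the robot, and variables do not carry over. Pictures are saved under pics/ and viewed, and the job is handed in when it is done.

Besides the shell and the picture viewer there is one more tool, called after "Call:" as name(argument=value, ...), one argument or row to a line, values as JSON. arm_command: Moves the arm, as the interface text tells. Its arguments: {"type":"object","properties":{"plan":{"type":"array","items":{"type":"array","items":{"type":"number"}}},"force":{"type":"number"}},"required":["plan"]}

```bash
ls; mkdir -p pics; cat > h.py <<'E'
import numpy as np, cv2
from plant import r
from scipy.spatial.transform import Rotation as R
def snap(n,f):
    s=r.get_state(); im,d=r.snapshot(n); cv2.imwrite('pics/%s.png'%f,cv2.cvtColor(im,cv2.COLOR_RGB2BGR)); np.save('pics/%s.npy'%f,d); return im,d,s
def camT(n,s=None):
    c=r.calibration(n); T=np.eye(4)
    if n=='wrist':
        W=np.eye(4); W[:3,:3]=R.from_quat(s['eef_rot']).as_matrix(); W[:3,3]=s['tool_pos']; T=W@np.array(c['mount'])
    else:
        T[:3,3]=c['eye']; o=np.array(c['orientation']); T[:3,:3]=R.from_quat(o).as_matrix() if o.size==4 else o
    return c,T
def ray(c,T,u,v):
    d=T[:3,:3]@np.array([(u-c['cx'])/c['fx'],(v-c['cy'])/c['fy'],1]); return T[:3,3],d
def onz(c,T,u,v,z):
    e,d=ray(c,T,u,v); return e+d*(z-e[2])/d[2]
def cloud(c,T,d):
    v,u=np.mgrid[:d.shape[0],:d.shape[1]]
    P=np.stack([(u-c['cx'])/c['fx']*d,(v-c['cy'])/c['fy']*d,d],-1); return P@T[:3,:3].T+T[:3,3]
def proj(c,T,p):
    q=(np.array(p)-T[:3,3])@T[:3,:3]; return q[0]/q[2]*c['fx']+c['cx'],q[1]/q[2]*c['fy']+c['cy']
E
python3 - <<'E'
from h import *
for n in ['scene','side','wrist']:
    im,d,s=snap(n,n+'0'); print(n,r.calibration(n))
print(r.get_state())
E
```

```text
pics
scene {'fx': 419.85431622098577, 'fy': 419.85431622098577, 'cx': 279.19626834105804, 'cy': 212.50550145135665, 'eye': array([1.60810386, 0.62549305, 0.92641369]), 'orientation': array([ 0.43662224,  0.7602634 , -0.41259808, -0.24723149])}
side {'fx': 384.9014368523189, 'fy': 384.9014368523189, 'cx': 284.0608184968846, 'cy': 215.69785013359513, 'eye': array([ 0.39165825, -0.68376397,  1.01379732]), 'orientation': array([ 0.93710169, -0.0967859 ,  0.03405275, -0.3336365 ])}
wrist {'fx': 309.62499346361244, 'fy': 309.62499346361244, 'cx': 281.1007711996263, 'cy': 213.1301457530165, 'mount': array([[-8.88016220e-04, -2.95985017e-01,  9.55192170e-01,
        -1.47155777e-01],
       [ 9.99999482e-01,  2.12905251e-04,  9.95645227e-04,
        -2.19613719e-04],
       [-4.98061499e-04,  9.55192559e-01,  2.95984675e-01,
        -7.64764308e-02],
       [ 0.00000000e+00,  0.00000000e+00,  0.00000000e+00,
         1.00000000e+00]])}
{'clock': 0.15, 'q': array([ 1.37275013,  0.68976295, -0.1945533 ,  1.56605832,  0.15730943,
        0.90250772, -0.21511961]), 'qd': array([-0.00090272, -0.00101981, -0.00239155, -0.0029826 , -0.00071106,
        0.00171301,  0.00015273]), 'joint_torque': array([-1.22404632e-03, -5.27861488e+01, -1.26824833e+00, -1.53585631e+01,
       -5.24158299e-02,  3.94994961e-03,  9.36715128e-05]), 'tool_pos': array([ 0.14348077, -0.60783578,  0.23812511]), 'eef_rot': array([-0.70227081, -0.0822769 ,  0.70244547, -0.08134239]), 'contact_force': array([-0.85197239, -0.44070987, -0.33137277]), 'moment': array([-0.06569569, -0.01462118, -0.03159571]), 'opening': 0.9982781447713998}
```

View pics/scene0.png

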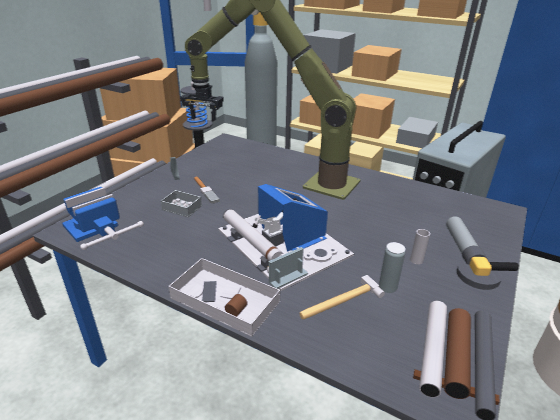

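View pics/side0.png

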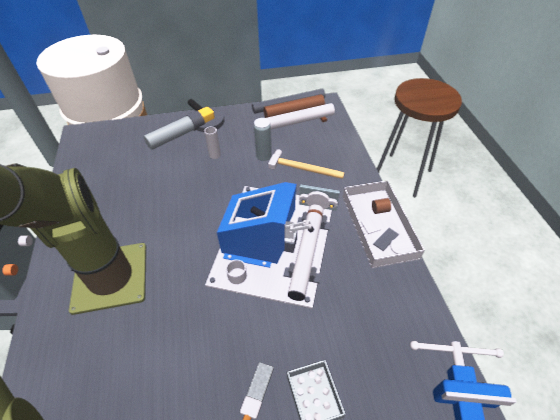

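View pics/wrist0.png

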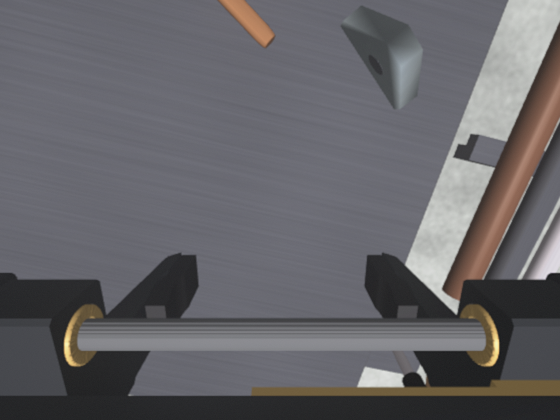

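```bash
python3 - <<'E'
from h import *
s=r.get_state(); print(R.from_quat(s['eef_rot']).as_matrix().round(3))
c=r.calibration('side'); print(R.from_quat(c['orientation']).as_matrix().round(3))
E
```

```text
[[-0.     0.23  -0.973]
 [ 0.001 -0.973 -0.23 ]
 [-1.    -0.001  0.   ]]
[[ 0.979 -0.159  0.128]
 [-0.204 -0.759  0.619]
 [-0.001 -0.632 -0.775]]
```

The scene shows the jig mid-bench, with the guard and its window facing the robot. In the side view the pipe runs from its black cap near (298,293) to the flange near (318,198), and the plate corners are near (208,288) and (312,303). Next I'll fit the jig's pose.

```bash
python3 - <<'E'
from h import *
im=cv2.imread('pics/side0.png'); cv2.imwrite('pics/sidecrop.png',cv2.resize(im[170:320,195:355],None,fx=5,fy=4,interpolation=cv2.INTER_CUBIC)[:600])
im=cv2.imread('pics/scene0.png'); cv2.imwrite('pics/scenecrop.png',cv2.resize(im[170:300,205:365],None,fx=5,fy=4.5,interpolation=cv2.INTER_CUBIC))
for n in ['side','scene']:
    d=np.load('pics/%s0.npy'%n); c,T=camT(n); P=cloud(c,T,d); im=cv2.cvtColor(cv2.imread('pics/%s0.png'%n),cv2.COLOR_BGR2HSV)
    m=(P[...,0]>.25)&(P[...,0]<.95)&(abs(P[...,1])<.45)&(d>0)
    # plate
    pm=m&(abs(P[...,2]-.012)<.004)&(im[...,1]<40)&(im[...,2]>150)
    print(n,'plate n',pm.sum(),P[pm].mean(0), 'zs',np.percentile(P[pm][:,2],[5,50,95]))
    b=m&(im[...,0]>100)&(im[...,0]<125)&(im[...,1]>150)&(im[...,2]>60)
    print('blue',b.sum(),P[b].min(0),P[b].max(0))
    rect=cv2.minAreaRect((P[pm][:,:2]*1000).astype(np.float32)); print('rect',rect, cv2.boxPoints(rect).round())
    pipe=m&(P[...,2]>.072)&(P[...,2]<.082)&(im[...,1]<50)&(im[...,2]>120)
    Q=P[pipe]; print('pipe',pipe.sum(),Q.min(0),Q.max(0))
E
```

```text
side plate n 3813 [ 0.51414709 -0.08723701  0.01235814] zs [0.00922578 0.01239495 0.01537179]
blue 4133 [ 3.34321775e-01 -7.30190312e-02 -2.85220438e-04] [0.57944443 0.19113816 0.21866638]
rect ((603.9925537109375, -132.68426513671875), (731.5131225585938, 648.0964965820312), 75.9977798461914) [[ 201. -409.]
 [ 830. -566.]
 [1007.  144.]
 [ 378.  301.]]
pipe 1044 [ 0.49959189 -0.44970091  0.0720315 ] [0.85835827 0.1496545  0.08198619]
scene plate n 1734 [0.60562206 0.04694497 0.01166718] zs [0.0086283  0.01153933 0.01518735]
blue 2544 [ 0.33765887 -0.0728798   0.0106842 ] [0.5853748  0.15824795 0.21741053]
rect ((525.9038696289062, -49.13983154296875), (808.5792236328125, 587.706787109375), 42.212852478027344) [[  29. -103.]
 [ 424. -538.]
 [1023.    5.]
 [ 628.  440.]]
pipe 530 [ 0.51233183 -0.42923114  0.07201202] [0.88071765 0.17587159 0.08197419]
```

View pics/sidecrop.png

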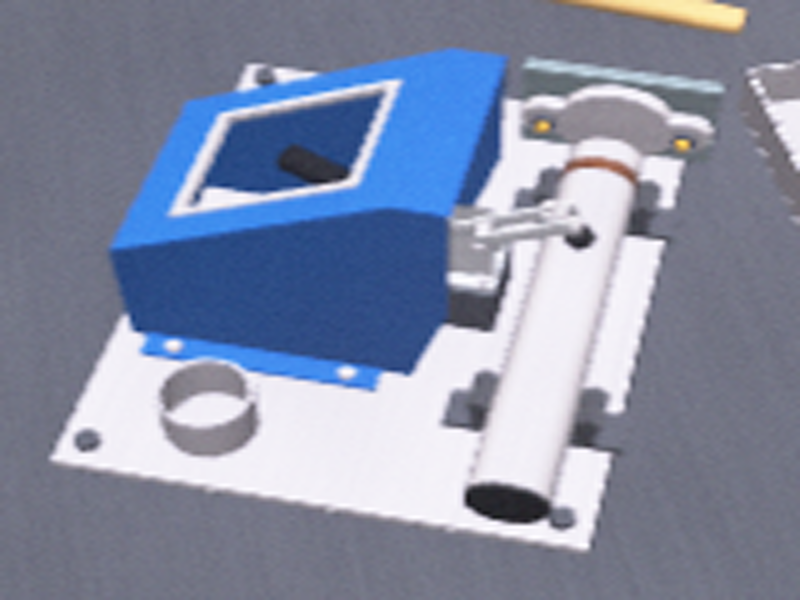

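View pics/scenecrop.png

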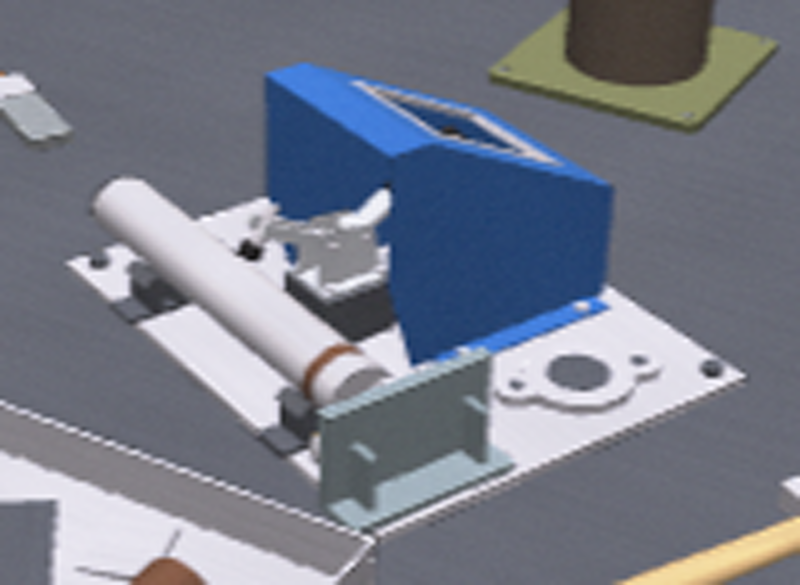

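```bash
python3 - <<'E'
from h import *
obs=[('side',52,460,-182,-193),('side',590,548,138,-193),('side',245,65,-182,217),('scene',745,375,-182,217),('scene',68,263,138,-193),('scene',375,533,138,217)]
A=[];B=[]
for n,x,y,jx,jy in obs:
    c,T=camT(n)
    u,v=(195+x/5-.4,170+y/4-.4) if n=='side' else (205+x/5-.4,170+y/4.5-.4)
    p=onz(c,T,u,v,.012); A.append([jx/1e3,jy/1e3]); B.append(p[:2]); print(n,jx,jy,p.round(4))
A=np.array(A);B=np.array(B)
a=A-A.mean(0); b=B-B.mean(0)
th=np.arctan2((a[:,0]*b[:,1]-a[:,1]*b[:,0]).sum(),(a*b).sum()); M=np.array([[np.cos(th),-np.sin(th)],[np.sin(th),np.cos(th)]])
t=B.mean(0)-M@A.mean(0); print('th',th,np.degrees(th),'t',t); print('resid mm',((A@M.T+t-B)*1e3).round(1))
# cap by dark mask in side
im=cv2.imread('pics/side0.png'); g=im.max(2)
c,T=camT('side'); d=np.load('pics/side0.npy'); P=cloud(c,T,d)
J=np.zeros_like(P); J[...,:2]=(P[...,:2]-t)@M; J[...,2]=P[...,2]; np.save('pics/J.npy',J)
bl=cv2.cvtColor(im,cv2.COLOR_BGR2HSV); 
mb=(bl[...,0]>100)&(bl[...,0]<125)&(bl[...,1]>150)&(J[...,2]>.04)&(abs(J[...,1])<.15)&(J[...,0]<.1)
print('guard y range',np.percentile(J[mb][:,1],[.5,2,98,99.5]),'x',np.percentile(J[mb][:,0],[.5,2,98,99.5]),'z',np.percentile(J[mb][:,2],[.5,98,99.5]))
mp=(abs(J[...,0]-.09)<.012)&(J[...,2]>.07)&(J[...,2]<.085)&(abs(J[...,1])<.25)&(bl[...,2]>120)&(bl[...,1]<50)
print('pipe top',mp.sum(),np.percentile(J[mp][:,1],[0,1,99,100]),J[mp].mean(0))
mc=(g<60); mc[:270]=0; mc[305:]=0; mc[:,:280]=0; mc[:,312:]=0
n,l,st,ce=cv2.connectedComponentsWithStats(mc.astype(np.uint8)); print(st,ce)
for i in range(1,n):
    if st[i,4]>20: print(ce[i],J[l==i].mean(0),J[l==i].min(0),J[l==i].max(0), 'ray z.055', ((onz(c,T,*ce[i],.055)[:2]-t)@M))
# scene cross-check of guard
c,T=camT('scene'); d=np.load('pics/scene0.npy'); P=cloud(c,T,d); K=P.copy(); K[...,:2]=(P[...,:2]-t)@M; bl=cv2.cvtColor(cv2.imread('pics/scene0.png'),cv2.COLOR_BGR2HSV)
mb=(bl[...,0]>100)&(bl[...,0]<125)&(bl[...,1]>150)&(K[...,2]>.04)&(abs(K[...,1])<.15)&(K[...,0]<.1)
print('guard y range',np.percentile(K[mb][:,1],[.5,2,98,99.5]),'x',np.percentile(K[mb][:,0],[.5,2,98,99.5]),'z',np.percentile(K[mb][:,2],[.5,98,99.5]))
mp=(abs(K[...,0]-.09)<.03)&(K[...,2]>.04)&(K[...,2]<.085)&(abs(K[...,1])<.25)&(bl[...,2]>120)&(bl[...,1]<50)
print('pipe top',mp.sum(),np.percentile(K[mp][:,1],[0,1,99,100]),K[mp].mean(0))
E
```

```text
side -182 -193 [ 0.2776 -0.0917  0.012 ]
side 138 -193 [ 0.5689 -0.2238  0.012 ]
side -182 217 [0.4438 0.2808 0.012 ]
scene -182 217 [0.4498 0.2826 0.012 ]
scene 138 -193 [ 0.5714 -0.2192  0.012 ]
scene 138 217 [0.7402 0.1469 0.012 ]
th -0.42552787317888624 -24.380951198328322 t [0.52370643 0.00926169]
resid mm [[ 0.6  0.3]
 [ 0.9  0.3]
 [ 3.7  1.2]
 [-2.3 -0.6]
 [-1.7 -4.3]
 [-1.2  3. ]]
guard y range [-0.07907513 -0.07835434  0.07534801  0.07625706] x [-0.17017956 -0.16645334  0.02685417  0.03020006] z [0.04087827 0.21611989 0.21719265]
pipe top 678 [-0.19209186 -0.18902408  0.16098401  0.16315937] [ 0.09041925 -0.04936885  0.0787588 ]
[[     0      0    560    420 235099]
 [   288    292     17      8    101]] [[279.49306462 209.46303472]
 [295.64356436 295.54455446]]
[295.64356436 295.54455446] [ 0.08755837 -0.19354274  0.05698476] [ 0.06610836 -0.195625    0.0339497 ] [ 0.1107414  -0.19180636  0.07781603] ray z.055 [ 0.08740652 -0.19247755]
guard y range [-0.14821414 -0.14363353  0.11910399  0.13976319] x [-1.76816091 -1.75670348  0.02148798  0.02843139] z [0.04195452 0.69683228 0.71556497]
pipe top 866 [-0.19385679 -0.18591201  0.12846595  0.13003936] [ 0.09853646 -0.01672951  0.070733  ]
```

Jig pose: yaw −24.4°, origin (0.524, 0.009). Guard extents, pipe height (z≈0.08 top) and pipe x≈0.09 match the given sizes, and the cap is at jig y≈−0.193. I'll line the tool up with the jig (tool y along jig +x) and shut the fingers on the way.

Call:
arm_command(
  plan=[
    [0,0,0,0,-0.152],
    [0,0,0,0,-0.152],
    [0,0,0,0,-0.152],
    [0,0,0,0,-0.152],
    [0,0,0,0,-0.152],
    [0,0,0,0,-0.152],
    [0,0,0,0,0],
  ],
  force=20,
)

```text
clock: 1.02
tool_pos: [0.1433, -0.6081, 0.2383]
eef_rot: [0.595, 0.382, -0.595, 0.382]
contact_force: [0.5, -0.3, -0.2]
opening: 0.231
```

```bash
cat >> h.py <<'E'
TH=-0.4255; tj=np.array([.5237,.0093]); M=np.array([[np.cos(TH),-np.sin(TH)],[np.sin(TH),np.cos(TH)]])
def j2w(p): return np.r_[M@np.array(p[:2])+tj,p[2]]
def w2j(p): return np.r_[(np.array(p[:2])-tj)@M,p[2]]
def delta(pj):
    s=r.get_state(); W=R.from_quat(s['eef_rot']).as_matrix(); y=W[:,1]
    print('tool jig',w2j(s['tool_pos']).round(4),'yaw of tool y rel jig x deg',np.degrees(np.arctan2(y[1],y[0])-TH).round(2),'tilt',W[2].round(4),'F',s['contact_force'].round(1),'t',s['clock'],'op',round(s['opening'],3))
    print('delta tool',(W.T@(j2w(pj)-s['tool_pos'])).round(4))
E
python3 - <<'E'
from h import *
delta([.09,-.245,.2])
c,T=camT('side')
for uv in [(315,390),(258,390),(290,365),(320,365)]: print(w2j(onz(c,T,*uv,.03)))
E
```

```text
tool jig [-0.0916 -0.7194  0.2383] yaw of tool y rel jig x deg -0.19 tilt [-1.e+00 -2.e-04 -8.e-04] F [ 0.5 -0.3 -0.2] t 1.025 op 0.231
delta tool [ 0.0387  0.1801 -0.4749]
[ 0.18098924 -0.41554239  0.03      ]
[ 0.04700398 -0.44546681  0.03      ]
[ 0.10991204 -0.37093975  0.03      ]
[ 0.18326313 -0.35456095  0.03      ]
```

Call:
arm_command(
  plan=[
    [0,0,0.018,-0.0475,0],
    [0,0,0.018,-0.0475,0],
    [0,0,0.018,-0.0475,0],
    [0,0,0.018,-0.0475,0],
    [0,0,0.018,-0.0475,0],
    [0,0,0.018,-0.0475,0],
    [0,0,0.018,-0.0475,0],
    [0,0,0.018,-0.0475,0],
    [0,0,0.018,-0.0475,0],
    [0,0,0.018,-0.0475,0],
    [0,0,0,0,0],
  ],
)

```text
clock: 2.4
tool_pos: [0.5078, -0.2455, 0.239]
eef_rot: [0.595, 0.384, -0.592, 0.384]
contact_force: [-1.1, 0.0, 0.3]
opening: 0.002
```

```bash
python3 - <<'E'
from h import *
delta([.09,-.235,.045])
snap('wrist','wrist1'); im,d,s=snap('side','side1')
E
```

```text
tool jig [ 0.0907 -0.2387  0.239 ] yaw of tool y rel jig x deg 0.22 tilt [-1.      0.002  -0.0037] F [-1.1  0.   0.3] t 2.4 op 0.002
delta tool [ 0.1941 -0.0011 -0.0029]
```

View pics/wrist1.png

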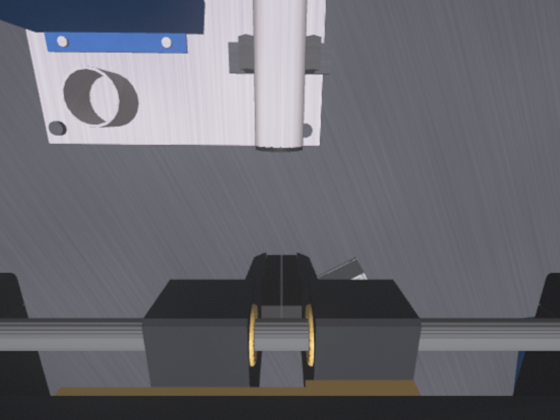

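The wrist view shows the pipe's free end centred at (279,150), in line with the shut fingertips (x≈282), and the plate edge level in the picture, so the yaw is right. Descending, then pushing.

Call:
arm_command(
  plan=[
    [0,0.04,0,0,0],
    [0,0.04,0,0,0],
    [0,0.04,0,0,0],
    [0,0.04,0,0,0],
    [0,0.034,-0.001,0,0],
    [0,0,0,-0.01,0],
    [0,0,0,-0.015,0],
    [0,0,0,-0.01,0],
    [0,0,0,0,0],
  ],
)

```text
clock: 3.62
tool_pos: [0.5192, -0.2168, 0.0459]
eef_rot: [0.595, 0.383, -0.593, 0.384]
contact_force: [-0.3, 0.4, -0.6]
opening: 0.009
```

```bash
python3 - <<'E'
from h import *
delta([.09,-.17,.045])
E
```

```text
tool jig [ 0.0892 -0.2078  0.0459] yaw of tool y rel jig x deg 0.04 tilt [-1.      0.0022 -0.0011] F [-0.3  0.4 -0.6] t 3.625 op 0.009
delta tool [ 0.001   0.0008 -0.0378]
```

Call:
arm_command(
  plan=[
    [0,0,0,-0.005,0],
    [0,0,0,-0.005,0],
    [0,0,0,-0.005,0],
    [0,0,0,-0.005,0],
    [0,0,0,-0.004,0],
    [0,0,0,-0.004,0],
  ],
)

```text
clock: 4.38
tool_pos: [0.527, -0.1983, 0.0452]
eef_rot: [-0.593, -0.38, 0.598, -0.383]
contact_force: [-3.8, -8.7, 6.0]
opening: 0.005
```

```bash
python3 - <<'E'
from h import *
delta([.09,-.17,.045])
snap('scene','scene2')
im=cv2.imread('pics/scene2.png'); cv2.imwrite('pics/scene2c.png',cv2.resize(im[190:300,205:365],None,fx=5,fy=5,interpolation=cv2.INTER_CUBIC))
E
```

```text
tool jig [ 0.0887 -0.1877  0.0452] yaw of tool y rel jig x deg -0.37 tilt [-1.e+00 -6.e-04  8.e-03] F [-3.8 -8.7  6. ] t 4.375 op 0.005
delta tool [ 0.      0.0012 -0.0177]
```

View pics/scene2c.png

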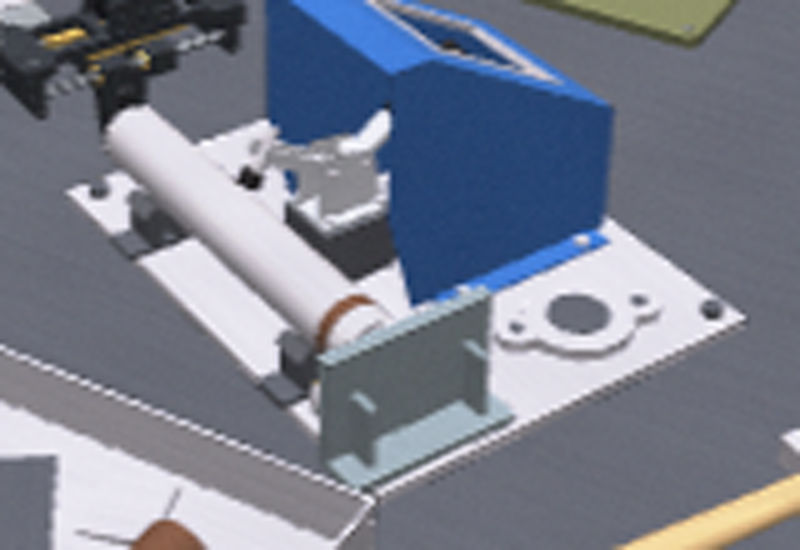

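The pipe is moving under about 9.5 N. The band is now closer to the flange (crop (345,310)) but a gap remains, so I'll keep going.

Call:
arm_command(
  plan=[
    [0,0,0,-0.004,0],
    [0,0,0,-0.004,0],
    [0,0,0,-0.004,0],
  ],
)

```text
clock: 4.8
tool_pos: [0.5319, -0.1875, 0.0452]
eef_rot: [-0.593, -0.38, 0.598, -0.383]
contact_force: [-4.1, -9.4, 5.0]
opening: 0.003
```

Call:
arm_command(
  plan=[
    [0,0,0,-0.003,0],
    [0,0,0,-0.003,0],
  ],
)

```text
clock: 5.05
tool_pos: [0.534, -0.1829, 0.0452]
eef_rot: [-0.593, -0.38, 0.599, -0.383]
contact_force: [-6.0, -13.6, 6.7]
opening: 0.005
```

Call:
arm_command(
  plan=[
    [0,0,0,-0.002,0],
    [0,0,0,-0.002,0],
  ],
)

```text
clock: 5.3
tool_pos: [0.5339, -0.183, 0.0452]
eef_rot: [-0.591, -0.378, 0.601, -0.383]
contact_force: [-7.3, -18.4, 7.2]
opening: 0.004
```

```bash
python3 - <<'E'
from h import *
delta([.09,-.17,.045])
E
```

```text
tool jig [ 0.0887 -0.1709  0.0452] yaw of tool y rel jig x deg -0.55 tilt [-0.9999 -0.0018  0.015 ] F [ -7.3 -18.4   7.2] t 5.3 op 0.004
delta tool [ 0.0002  0.0013 -0.0009]
```

Call:
arm_command(
  plan=[
    [0,0,0,-0.001,0],
    [0,0,0,0,0],
  ],
)

```text
clock: 5.55
tool_pos: [0.5339, -0.183, 0.0452]
eef_rot: [-0.591, -0.378, 0.601, -0.383]
contact_force: [-5.9, -18.5, 7.1]
opening: 0.004
```

```bash
python3 - <<'E'
from h import *
delta([.09,-.17,.045])
snap('scene','scene3');snap('side','side3')
im=cv2.imread('pics/scene3.png'); a=cv2.resize(im[225:285,250:310],None,fx=6.5,fy=6.5,interpolation=cv2.INTER_CUBIC)
im=cv2.imread('pics/side3.png'); b=cv2.resize(im[175:235,285:345],None,fx=6.5,fy=6.5,interpolation=cv2.INTER_CUBIC)
cv2.imwrite('pics/gap3.png',np.hstack([a,b]))
E
```

```text
tool jig [ 0.0887 -0.171   0.0452] yaw of tool y rel jig x deg -0.6 tilt [-0.9999 -0.0019  0.0162] F [ -5.9 -18.5   7.1] t 5.55 op 0.004
delta tool [ 0.0002  0.0013 -0.001 ]
```

View pics/gap3.png

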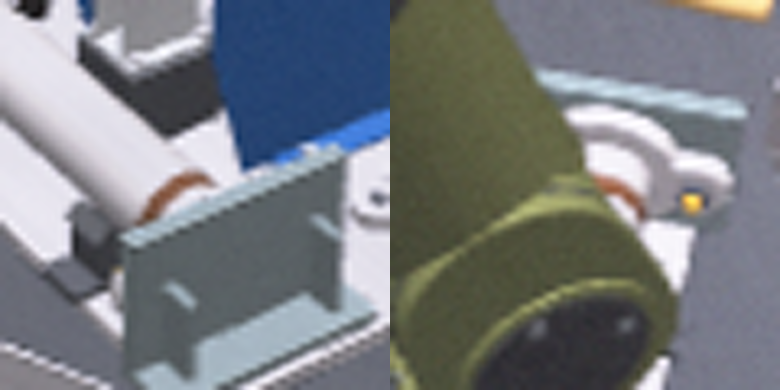

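The force rises to 19 N with no more motion, and no gap shows at the flange (left crop near (200,190)), so the pipe is butted. Backing off straight and rising.

Call:
arm_command(
  plan=[
    [0,0,0,0.01,0],
    [0,0,0,0.02,0],
    [0,0,0,0.02,0],
    [0,-0.04,0,0,0],
    [0,-0.055,0,0,0],
    [0,-0.055,0,0,0],
    [0.088,-0.055,0,0,0],
    [0.088,-0.05,0,0,0],
    [0.088,0,0,0,0],
  ],
)

```text
clock: 6.78
tool_pos: [0.5202, -0.2179, 0.3036]
eef_rot: [0.597, 0.38, -0.593, 0.385]
contact_force: [-0.6, 0.3, -0.7]
opening: 0.322
```

```bash
python3 - <<'E'
from h import *
delta([-.125,0,.30])
snap('side','side4'); snap('scene','scene4')
im=cv2.imread('pics/side4.png'); b=cv2.resize(im[170:320,195:355],None,fx=5,fy=4,interpolation=cv2.INTER_CUBIC)
cv2.imwrite('pics/side4c.png',b)
E
```

```text
tool jig [ 0.0906 -0.2084  0.3036] yaw of tool y rel jig x deg -0.1 tilt [-1.      0.0084 -0.0013] F [-0.6  0.3 -0.7] t 6.775 op 0.322
delta tool [ 0.0021 -0.216  -0.208 ]
```

View pics/side4c.png

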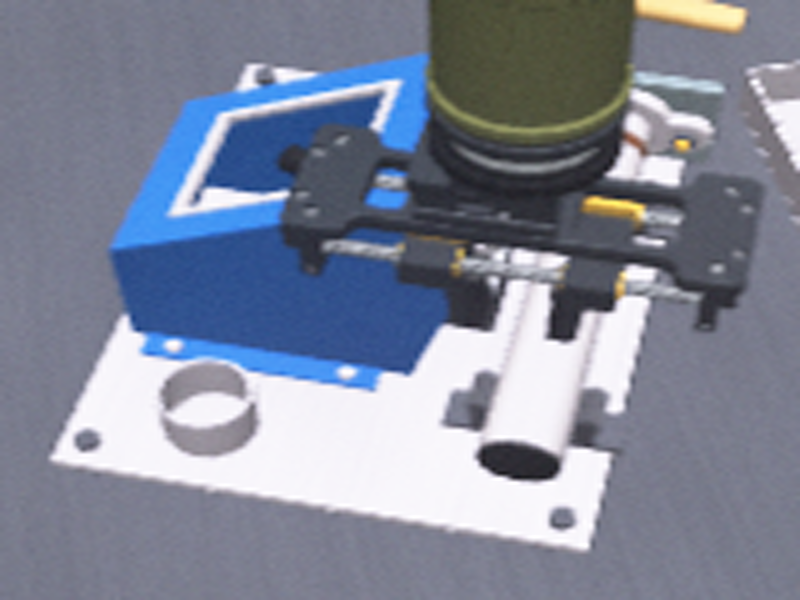

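The pipe's cap has moved up by about 30 mm and the sleeve has not moved. Going above the window to look with the wrist camera.

Call:
arm_command(
  plan=[
    [0.088,-0.006,-0.03,-0.026,0],
    [0.088,-0.006,-0.03,-0.026,0],
    [0.088,-0.006,-0.03,-0.026,0],
    [0.088,-0.006,-0.03,-0.026,0],
    [0.088,0,-0.03,-0.026,0],
    [0.088,0,-0.03,-0.026,0],
    [0.088,0,0,0,0],
  ],
)

```text
clock: 7.75
tool_pos: [0.4167, 0.0014, 0.3225]
eef_rot: [-0.592, -0.385, 0.595, -0.384]
contact_force: [-0.4, -0.4, -0.6]
opening: 0.997
```

```bash
python3 - <<'E'
from h import *
delta([-.125,0,.30])
snap('wrist','wrist5')
E
```

```text
tool jig [-0.0942 -0.0514  0.3225] yaw of tool y rel jig x deg 0.26 tilt [-1.     -0.0037  0.0012] F [-0.4 -0.4 -0.6] t 7.75 op 0.997
delta tool [ 0.0225 -0.0305 -0.0516]
```

View pics/wrist5.png

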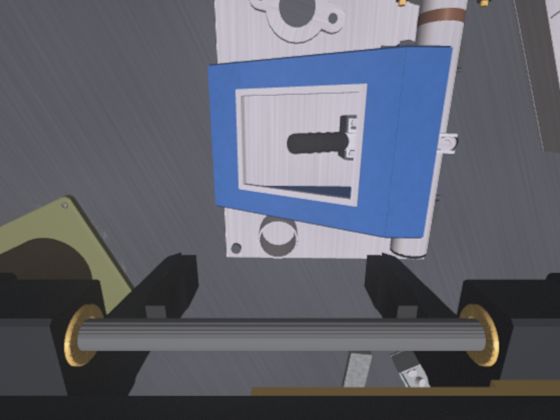

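The wrist view shows the window hem (outer corners about (236,90), (367,84), (358,206), (237,190)), and the black handle inside it, ending at (289,143). Fitting these numerically.

```bash
python3 - <<'E'
from h import *
s=r.get_state(); c,T=camT('wrist',s); d=np.load('pics/wrist5.npy'); im=cv2.imread('pics/wrist5.png'); hsv=cv2.cvtColor(im,cv2.COLOR_BGR2HSV)
P=cloud(c,T,d); J=P.copy(); J[...,:2]=(P[...,:2]-tj)@M
b=(hsv[...,0]>100)&(hsv[...,0]<125)&(hsv[...,1]>150); b[250:]=0
sl=b&(J[...,0]<-.02)&(J[...,0]>-.165)&(J[...,2]>.112)&(hsv[...,2]>120)
Q=J[sl]; A=np.c_[Q[:,0],Q[:,1],np.ones(len(Q))]; k=np.linalg.lstsq(A,Q[:,2],rcond=None)[0]; print('slope',np.degrees(np.arctan(k[0])),k,'rms',np.std(A@k-Q[:,2]))
print('blue x',np.percentile(J[b&(J[...,2]>.1)][:,0],[.5,99.5]),'roof z',np.median(J[b&(J[...,0]>.008)&(J[...,2]>.19)][:,2]))
print('x where z=166', (.166-k[2])/k[0])
# opening: mask of non-blue hole within panel
nb=(~b).astype(np.uint8); nb[:70]=0; nb[215:]=0; nb[:,:226]=0; nb[:,372:]=0
n,l,st,_=cv2.connectedComponentsWithStats(nb); 
print(st)
def onpl(u,v):
    e,dd=ray(c,T,u,v); e=w2j(e); dj=np.r_[dd[:2]@M,dd[2]]
    t=(k[0]*e[0]+k[1]*e[1]+k[2]-e[2])/(dj[2]-k[0]*dj[0]-k[1]*dj[1]); return e+t*dj
i=1+np.argmax(st[1:,4]); cn=cv2.findContours((l==i).astype(np.uint8),0,1)[0]; cn=max(cn,key=cv2.contourArea)
q=cv2.approxPolyDP(cn,8,True)[:,0]; 
print('outer hem'); 
for u,v in q: print(u,v,onpl(u,v).round(4))
print('inner'); 
for u,v in [(245,97),(359,94),(351,197),(245,184)]: print(u,v,onpl(u,v).round(4))
# panel outer edges y
sp=J[sl]; print('panel y',np.percentile(sp[:,1],[.3,99.7]))
for xl in [-.15,-.09,-.03]:
    m=abs(sp[:,0]-xl)<.006; print(xl,sp[m][:,1].min(),sp[m][:,1].max())
# handle
h=(hsv[...,2]<60); h[:120]=0; h[165:]=0; h[:,:270]=0; h[:,355:]=0
n,l,st,ce=cv2.connectedComponentsWithStats(h.astype(np.uint8)); i=1+np.argmax(st[1:,4]); H=J[l==i]; print('handle',st[i],H.min(0),H.max(0),np.median(H,0))
E
```

```text
slope -2.4725626865827977 [-0.04318117  0.01140134  0.46526069] rms 0.0
blue x [-0.00903503  0.03121802] roof z 0.21579891519888575
x where z=166 6.9303519015482635
[[     0      0    560    420 214030]
 [   226     70    146    145  21170]]
outer hem
226 70 [-0.0928  0.0245  0.4695]
226 214 [-0.0928  0.0245  0.4695]
371 214 [-0.0928  0.0245  0.4695]
371 70 [-0.0928  0.0245  0.4695]
inner
245 97 [-0.0928  0.0245  0.4695]
359 94 [-0.0928  0.0245  0.4695]
351 197 [-0.0928  0.0245  0.4695]
245 184 [-0.0928  0.0245  0.4695]
panel y [0.02450528 0.02450528]Traceback (most recent call last):
  File "<stdin>", line 25, in <module>
    return umr_minimum(a, axis, None, out, keepdims, initial, where)
ValueError: zero-size array to reduction operation minimum which has no identity
```

```bash
python3 - <<'E'
from h import *
s=r.get_state(); c,T=camT('wrist',s); d=np.load('pics/wrist5.npy'); im=cv2.imread('pics/wrist5.png'); hsv=cv2.cvtColor(im,cv2.COLOR_BGR2HSV)
for u,v in [(225,130),(300,75),(390,130),(420,130),(300,205),(300,143),(240,130),(365,90)]: print(u,v,d[v,u],hsv[v,u])
print((d==0).mean())
E
```

```text
225 130 0.33123854 [110 144 177]
300 75 0.275092 [110 139 176]
390 130 0.24781474 [109 150 177]
420 130 0.245013 [109 151 176]
300 205 0.30799758 [110 140 177]
300 143 0.295175 [128  14  72]
240 130 0.31853804 [133  15 205]
365 90 0.24907684 [136  14 196]
0.0038860544217687075
```

Depth is fine; my saturation threshold was too high. Redoing it with a looser one.

```bash
cat > win.py <<'E'
from h import *
def run(f,s,q0=None):
    c,T=camT('wrist',s); d=np.load('pics/%s.npy'%f); im=cv2.imread('pics/%s.png'%f); hsv=cv2.cvtColor(im,cv2.COLOR_BGR2HSV)
    P=cloud(c,T,d); J=P.copy(); J[...,:2]=(P[...,:2]-tj)@M
    b=(hsv[...,0]>100)&(hsv[...,0]<120)&(hsv[...,1]>100); b[250:]=0
    sl=b&(J[...,0]<-.02)&(J[...,0]>-.16)&(J[...,2]>.112)&(hsv[...,2]>140)
    Q=J[sl]; A=np.c_[Q[:,0],Q[:,1],np.ones(len(Q))]; k=np.linalg.lstsq(A,Q[:,2],rcond=None)[0]; print('slope',np.degrees(np.arctan(k[0])),k,'rms',np.std(A@k-Q[:,2]))
    print('blue x',np.percentile(J[b&(J[...,2]>.1)][:,0],[.5,99.5]),'roof z',np.median(J[b&(J[...,0]>.008)&(J[...,2]>.19)][:,2]))
    print('x where z=166', (.166-k[2])/k[0])
    def onpl(u,v):
        e,dd=ray(c,T,u,v); e=w2j(e); dj=np.r_[dd[:2]@M,dd[2]]
        t=(k[0]*e[0]+k[1]*e[1]+k[2]-e[2])/(dj[2]-k[0]*dj[0]-k[1]*dj[1]); return e+t*dj
    cn=cv2.findContours(b.astype(np.uint8),cv2.RETR_CCOMP,cv2.CHAIN_APPROX_NONE)
    for cc,h in zip(cn[0],cn[1][0]):
        if h[3]>=0 and cv2.contourArea(cc)>2000:
            q=cv2.approxPolyDP(cc,6,True)[:,0]; print('hem outer hole')
            for u,v in q: print(u,v,onpl(u,v).round(4))
        elif h[3]<0 and cv2.contourArea(cc)>2000:
            print('guard outline',[tuple(x) for x in cv2.approxPolyDP(cc,6,True)[:,0].tolist()])
    sp=J[sl]
    for xl in [-.15,-.09,-.03]:
        m=abs(sp[:,0]-xl)<.006; print('panel y at x',xl,np.percentile(sp[m][:,1],[1,99]) if m.any() else None)
    h=(hsv[...,2]<90)&(abs(J[...,1])<.03)&(J[...,0]<-.02)&(J[...,0]>-.15)&(J[...,2]>.08); h[250:]=0
    H=J[h]; print('handle n',h.sum(),np.percentile(H,[2,98],axis=0).round(4),np.median(H,0))
    return onpl
E
python3 - <<'E'
from win import *
o=run('wrist5',r.get_state())
for u,v in [(245,97),(359,94),(351,197),(245,184)]: print(u,v,o(u,v).round(4))
E
```

```text
slope 29.870738783668365 [0.57434613 0.00809047 0.2181656 ] rms 0.028340061844210753
blue x [-0.16913755  0.03127098] roof z 0.21577961021692155
x where z=166 -0.09082606005098616
guard outline [(451, 48), (209, 65), (215, 203), (381, 236), (422, 236)]
hem outer hole
368 84 [-0.0243  0.049   0.2046]
356 207 [-0.0258 -0.053   0.2029]
237 188 [-0.1416 -0.0509  0.1364]
235 88 [-0.1391  0.0512  0.1387]
panel y at x -0.15 [-0.07368686  0.07317653]
panel y at x -0.09 [-0.07522921  0.07372562]
panel y at x -0.03 [-0.0757188   0.07333179]
handle n 1105 [[-0.0924 -0.0093  0.1321]
 [-0.0254  0.0232  0.4456]] [-5.82949038e-02  8.94366523e-05  1.54555321e-01]
245 97 [-0.1288  0.0425  0.1445]
359 94 [-0.0301  0.0418  0.2012]
351 197 [-0.0304 -0.0444  0.2004]
245 184 [-0.132  -0.0452  0.142 ]
```

The window's inner opening is x −0.131…−0.030, y −0.045…+0.043 (about 117×88 mm against 120×90 given), with its centre at (−0.082, −0.001). The handle is at y≈0. The gripper body is 75 mm across, which fits the 90 mm window with its long side along jig x. So I'll go in with open fingers and press with the +x finger. First, the position above the window.

Call:
arm_command(
  plan=[
    [0.088,0,-0.016,-0.025,0],
    [0.088,0,-0.015,-0.025,0],
    [0.088,0.025,0,0,0],
    [0.088,0.025,0,0,0],
    [0.088,0.02,0,0,0],
    [0.088,0,0,0,0],
  ],
)

```text
clock: 8.55
tool_pos: [0.4105, 0.0561, 0.252]
eef_rot: [-0.593, -0.383, 0.597, -0.382]
contact_force: [0.1, -0.7, -0.1]
opening: 1.0
```

```bash
python3 - <<'E'
from win import *
delta([-.125,-.001,.20])
im,d,s=snap('wrist','wrist6'); snap('scene','scene6')
o=run('wrist6',s)
a=cv2.imread('pics/scene6.png')[120:270,205:345]; cv2.imwrite('pics/scene6c.png',cv2.resize(a,None,fx=4,fy=4,interpolation=cv2.INTER_CUBIC))
E
```

```text
tool jig [-0.1224 -0.0041  0.252 ] yaw of tool y rel jig x deg -0.17 tilt [-1.     -0.0038  0.0032] F [ 0.1 -0.7 -0.1] t 8.55 op 1.0
delta tool [ 0.052  -0.0024 -0.0033]
slope 27.6247375411091 [0.52333724 0.10159883 0.21005246] rms 0.02515058914429437
blue x [-0.17126087  0.03003649] roof z 0.21563126630815993
x where z=166 -0.0841760398623562
guard outline [(224, 114), (231, 249), (260, 249), (259, 142), (434, 151), (421, 249), (519, 249), (553, 116), (377, 111), (372, 96), (250, 96), (249, 112)]
panel y at x -0.15 [-0.0459082   0.07461462]
panel y at x -0.09 [0.05220714 0.07496477]
panel y at x -0.03 [-0.01275794  0.0750756 ]
handle n 1502 [[-0.0878 -0.0064  0.1308]
 [-0.0277  0.0101  0.1682]] [-0.0618154   0.00358942  0.15477586]
```

View pics/wrist6.png

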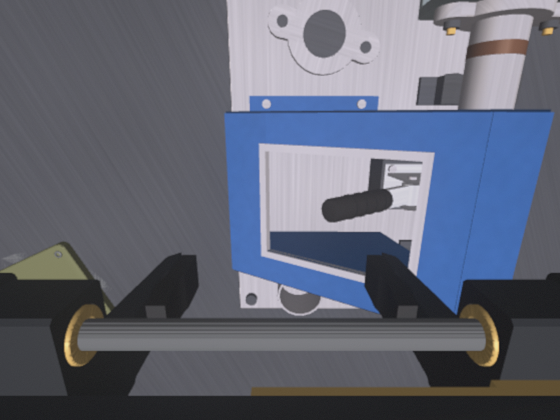

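View pics/scene6c.png

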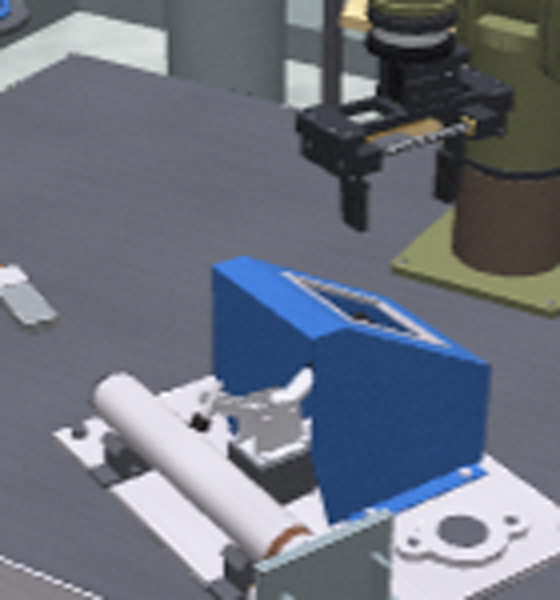

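```bash
python3 - <<'E'
from h import *
c=r.calibration('wrist'); d=np.load('pics/wrist6.npy'); m=np.array(c['mount'])
P=cloud(c,m,d)
for u,v in [(185,260),(185,290),(50,300),(50,345),(50,372),(280,335),(280,400),(150,410),(5,280),(5,330),(420,410),(300,390)]: print(u,v,d[v,u].round(3),(P[v,u]*1000).round(0))
b=(d>0)&(P[...,0]>-.2)&(P[...,0]<.02)&(abs(P[...,2])<.08)&(abs(P[...,1])<.11)
for x0 in range(-130,10,10):
    k=b&(P[...,0]*1e3>=x0)&(P[...,0]*1e3<x0+10)
    if k.any(): print(x0,k.sum(),(P[k].min(0)*1e3).round(),(P[k].max(0)*1e3).round())
E
```

```text
185 260 0.154 [ -7. -48.  -9.]
185 290 0.142 [-22. -44.  -1.]
50 300 0.077 [-80. -58. -33.]
50 345 0.07 [-89. -52. -28.]
50 372 0.072 [-89. -54. -20.]
280 335 0.079 [-81.  -1. -24.]
280 400 0.063 [-98.  -1. -22.]
150 410 0.06 [-101.  -26.  -23.]
5 280 0.087 [-70. -78. -33.]
5 330 0.068 [-89. -61. -32.]
420 410 0.061 [-101.   27.  -22.]
300 390 0.072 [-91.   4. -16.]
-110 9050 [-105.  -56.  -25.] [-100.   54.  -21.]
-100 7447 [-100.  -65.  -34.] [-90.  64. -14.]
-90 25599 [-90. -70. -35.] [-80.  68.  -3.]
-80 8663 [-80. -79. -35.] [-70.  77.   7.]
-70 1855 [-70. -81. -35.] [-60.  79.  13.]
-60 1122 [-60. -62. -11.] [-50.  61.  12.]
-50 1966 [-50. -62. -11.] [-40.  61.  11.]
-40 1401 [-40. -60. -11.] [-30.  60.   8.]
-30 1552 [-30. -60. -11.] [-20.  60.  10.]
-20 1085 [-20. -58. -11.] [-10.  58.  10.]
-10 753 [-10. -57. -11.] [-0. 57. 10.]
0 1 [  0. -46.  -8.] [  0. -46.  -8.]
```

The wrist depth confirms the gripper body: 35 mm half-width on the camera side, starting 65–70 mm behind the tip, with each finger 44–60 mm from the centre line. Small y correction and a first descent to just above the handle.

Call:
arm_command(
  plan=[
    [0.088,0.02,0,-0.003,0],
    [0.088,0.02,0,0,0],
    [0.088,0.015,0,0,0],
    [0.088,0.01,0,0,0],
    [0.088,0,0,0,0],
    [0.088,0,0,0,0],
  ],
)

```text
clock: 9.4
tool_pos: [0.4131, 0.0604, 0.1892]
eef_rot: [0.595, 0.382, -0.594, 0.383]
contact_force: [0.2, 0.1, -0.7]
opening: 0.998
```

```bash
python3 - <<'E'
from win import *
delta([-.123,-.001,.175])
im,d,s=snap('wrist','wrist7'); snap('scene','scene7')
a=cv2.imread('pics/scene7.png')[120:270,205:345]; cv2.imwrite('pics/scene7c.png',cv2.resize(a,None,fx=4,fy=4,interpolation=cv2.INTER_CUBIC))
E
```

```text
tool jig [-0.1218  0.0009  0.1892] yaw of tool y rel jig x deg -0.1 tilt [-1.e+00  1.e-03 -6.e-04] F [ 0.2  0.1 -0.7] t 9.4 op 0.998
delta tool [ 0.0142 -0.0012  0.0019]
```

View pics/wrist7.png

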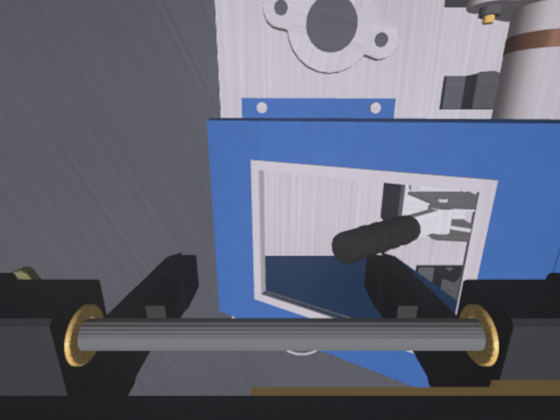

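View pics/scene7c.png

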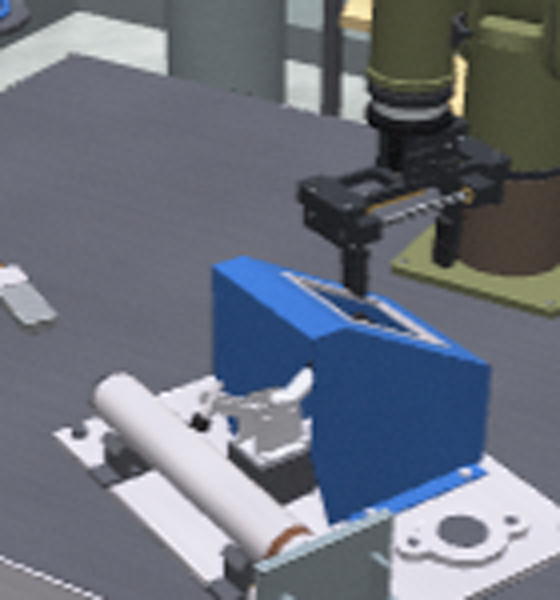

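The +x fingertip (wrist (372,258)) is inside the window just above the handle end (345,245), and the scene view agrees. Starting to press.

Call:
arm_command(
  plan=[
    [0.088,0.01,0,0.001,0],
    [0.088,0.008,0,0.001,0],
    [0.088,0.008,0,0,0],
    [0.088,0.006,-0.001,0,0],
    [0.088,0,0,0,0],
  ],
)

```text
clock: 10.12
tool_pos: [0.4108, 0.0591, 0.1563]
eef_rot: [-0.594, -0.383, 0.595, -0.383]
contact_force: [-0.4, 0.3, 1.0]
opening: 0.999
```

```bash
python3 - <<'E'
from win import *
delta([-.125,-.001,.155])
im,d,s=snap('wrist','wrist8')
E
```

```text
tool jig [-0.1234 -0.0012  0.1563] yaw of tool y rel jig x deg -0.05 tilt [-1.e+00 -5.e-04  4.e-04] F [-0.4  0.3  1. ] t 10.125 op 0.999
delta tool [ 0.0013 -0.0016 -0.0002]
```

View pics/wrist8.png

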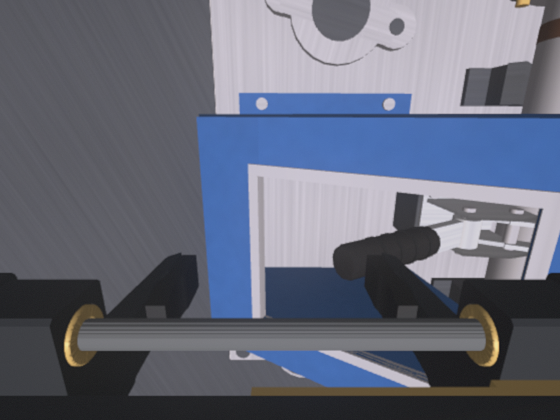

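```bash
python3 - <<'E'
from h import *
s=r.get_state(); c,T=camT('wrist',s)
for f in ['wrist7','wrist8']:
    d=np.load('pics/%s.npy'%f); P=cloud(c,T,d)
    for u,v in [(345,240),(345,255),(380,235),(380,245),(420,240),(372,262),(410,228)]: print(f,u,v,w2j(P[v,u]).round(4), 'note wrist7 z +.033')
c,T=camT('side')
snap('side','side8'); im=cv2.imread('pics/side8.png'); cv2.imwrite('pics/side8c.png',cv2.resize(im[170:320,195:355],None,fx=5,fy=4,interpolation=cv2.INTER_CUBIC))
E
```

```text
wrist7 345 240 [-0.0852  0.0049  0.1309] note wrist7 z +.033
wrist7 345 255 [-0.0849 -0.0044  0.1322] note wrist7 z +.033
wrist7 380 235 [-0.0613  0.0043  0.1214] note wrist7 z +.033
wrist7 380 245 [-0.0618 -0.001   0.1249] note wrist7 z +.033
wrist7 420 240 [ 0.0329 -0.0571 -0.0202] note wrist7 z +.033
wrist7 372 262 [-0.0789  0.0073  0.1652] note wrist7 z +.033
wrist7 410 228 [-0.0355  0.0029  0.1046] note wrist7 z +.033
wrist8 345 240 [-0.0591 -0.0431  0.0138] note wrist7 z +.033
wrist8 345 255 [-0.09    0.006   0.1545] note wrist7 z +.033
wrist8 380 235 [-0.0643  0.0078  0.1302] note wrist7 z +.033
wrist8 380 245 [-0.0694  0.0084  0.1467] note wrist7 z +.033
wrist8 420 240 [-0.0421  0.0064  0.1348] note wrist7 z +.033
wrist8 372 262 [-0.079   0.0074  0.1656] note wrist7 z +.033
wrist8 410 228 [-0.0426  0.0088  0.1207] note wrist7 z +.033
```

View pics/side8c.png

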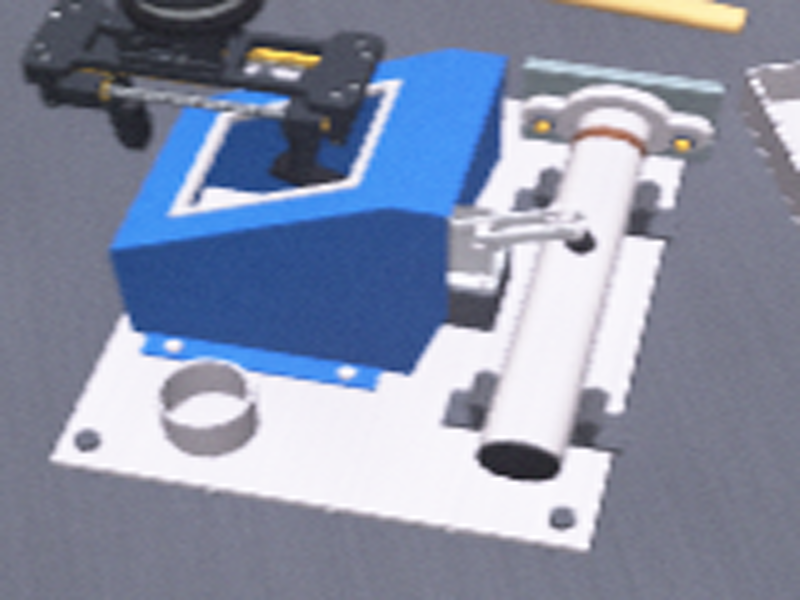

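The finger sits on the handle in the window (side crop (305,170)), the handle has begun to move and the pipe stays butted. Pressing on, drifting back in x so the body keeps clear of the window's upper edge.

Call:
arm_command(
  plan=[
    [0.088,0.006,-0.002,0,0],
    [0.088,0.006,-0.003,0,0],
    [0.088,0.006,-0.003,0,0],
    [0.088,0.006,-0.003,0,0],
    [0.088,0,0,0,0],
  ],
)

```text
clock: 10.85
tool_pos: [0.4009, 0.0635, 0.1323]
eef_rot: [-0.594, -0.383, 0.595, -0.383]
contact_force: [-0.2, 0.4, 0.2]
opening: 0.998
```

```bash
python3 - <<'E'
from win import *
delta([-.135,-.001,.110])
snap('wrist','wrist9');snap('side','side9'); im=cv2.imread('pics/side9.png'); cv2.imwrite('pics/side9c.png',cv2.resize(im[170:320,195:355],None,fx=5,fy=4,interpolation=cv2.INTER_CUBIC))
E
```

```text
tool jig [-0.1342 -0.0013  0.1323] yaw of tool y rel jig x deg -0.07 tilt [-1.e+00 -2.e-04  5.e-04] F [-0.2  0.4  0.2] t 10.85 op 0.998
delta tool [ 0.0223 -0.0008 -0.0003]
```

View pics/side9c.png

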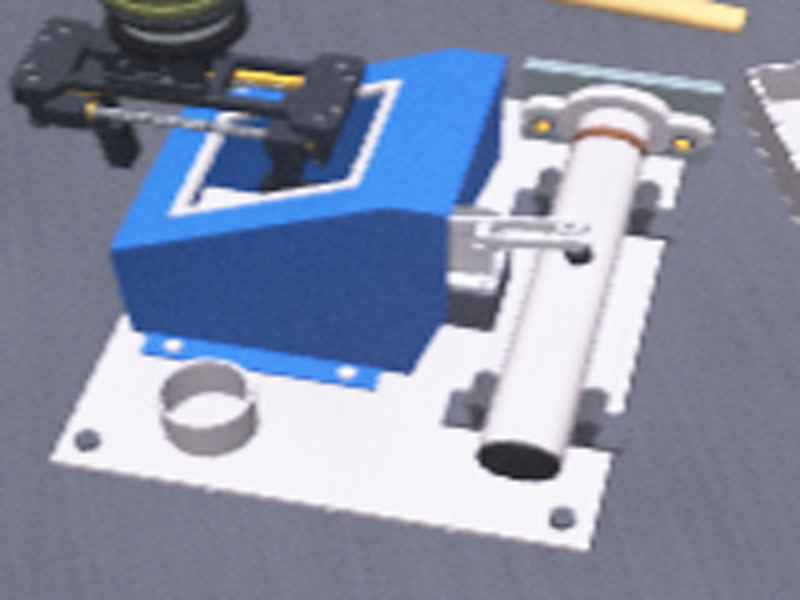

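View pics/wrist9.png

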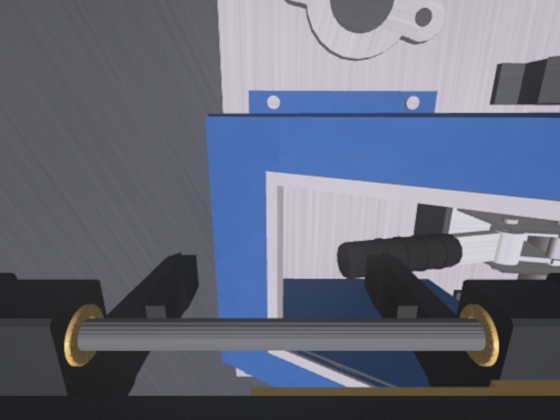

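Handle follows, the clamp arm is lowering, and the −x finger stays clear of the guard's front edge (wrist (197,258) against (210,118)). Last stretch down.

Call:
arm_command(
  plan=[
    [0.088,0.006,0,0,0],
    [0.088,0.006,0,0,0],
    [0.088,0.005,0,0,0],
    [0.088,0,0,0,0],
  ],
)

```text
clock: 11.45
tool_pos: [0.4006, 0.0634, 0.1152]
eef_rot: [-0.594, -0.383, 0.595, -0.383]
contact_force: [1.0, -0.2, 0.1]
opening: 0.995
```

```bash
python3 - <<'E'
from win import *
delta([-.135,-.001,.110])
E
```

```text
tool jig [-0.1344 -0.0016  0.1152] yaw of tool y rel jig x deg -0.07 tilt [-1.e+00 -7.e-04  9.e-04] F [ 1.  -0.2  0.1] t 11.45 op 0.995
delta tool [ 0.0052 -0.0006 -0.0006]
```

Call:
arm_command(
  plan=[
    [0.088,0.003,0,0,0],
    [0.088,0.002,0,0,0],
  ],
)

```text
clock: 11.7
tool_pos: [0.4006, 0.0635, 0.1108]
eef_rot: [-0.594, -0.383, 0.595, -0.383]
contact_force: [-4.0, 2.0, 9.3]
opening: 0.998
```

Call:
arm_command(
  plan=[
    [0.088,0.002,0,0,0],
    [0.088,0,0,0,0],
  ],
)

```text
clock: 11.95
tool_pos: [0.4005, 0.0635, 0.1097]
eef_rot: [0.595, 0.383, -0.594, 0.383]
contact_force: [-6.6, 2.2, 20.4]
opening: 0.997
```

```bash
python3 - <<'E'
from win import *
delta([-.135,-.001,.110])
E
```

```text
tool jig [-0.1346 -0.0015  0.1097] yaw of tool y rel jig x deg -0.05 tilt [-1.e+00  1.e-03 -3.e-04] F [-6.6  2.2 20.4] t 11.95 op 0.997
delta tool [-0.0003 -0.0004 -0.0005]
```

Stop reached: z is 0.110 as specified for fully down, and the force has risen to 20 N. Hold briefly, then check.

Call:
arm_command(
  plan=[
    [0.088,0.001,0,0,0],
    [0.088,0,0,0,0],
    [0.088,0,0,0,0],
  ],
)

```text
clock: 12.32
tool_pos: [0.4005, 0.0635, 0.1094]
eef_rot: [0.595, 0.382, -0.594, 0.383]
contact_force: [-6.7, 1.9, 31.7]
opening: 1.001
```

```bash
python3 - <<'E'
from win import *
delta([-.135,-.001,.110])
snap('side','s10');snap('scene','c10'); im=cv2.imread('pics/s10.png'); a=cv2.resize(im[180:320,195:355],None,fx=2.45,fy=3.5,interpolation=cv2.INTER_CUBIC)
im=cv2.imread('pics/c10.png'); b=cv2.resize(im[170:310,205:365],None,fx=2.45,fy=3.5,interpolation=cv2.INTER_CUBIC); cv2.imwrite('pics/f10.png',np.hstack([a,b]))
E
```

```text
tool jig [-0.1345 -0.0015  0.1094] yaw of tool y rel jig x deg -0.05 tilt [-1.0e+00  1.9e-03 -8.0e-04] F [-6.7  1.9 31.7] t 12.325 op 1.001
delta tool [-0.0006 -0.0005 -0.0005]
```

View pics/f10.png

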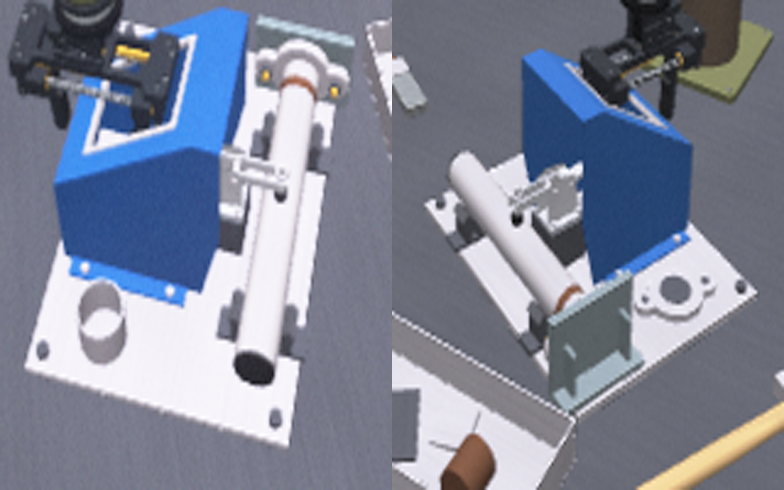

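The rubber tip is on the pipe and the pipe is still at the flange in both views. Withdrawing straight up, slowly at first.

Call:
arm_command(
  plan=[
    [0.088,-0.003,0,0,0],
    [0.088,-0.005,0,0,0],
    [0.088,-0.01,0,0,0],
    [0.088,-0.02,0,0,0],
    [0.088,-0.03,0,0,0],
    [0.088,-0.04,0,0,0],
    [0.088,-0.04,0,0,0],
    [0.088,-0.04,0,0,0],
    [0.088,0,0,0,0],
    [0.088,0,0,0,0],
  ],
)

```text
clock: 13.68
tool_pos: [0.4006, 0.0629, 0.2951]
eef_rot: [-0.594, -0.382, 0.595, -0.382]
contact_force: [0.2, -0.5, -0.1]
opening: 0.996
```

```bash
python3 - <<'E'
from win import *
delta([-.135,-.001,.30])
im,d,s=snap('wrist','w11');snap('side','s11');snap('scene','c11'); im=cv2.imread('pics/s11.png'); a=cv2.resize(im[180:320,195:355],None,fx=2.45,fy=3.5,interpolation=cv2.INTER_CUBIC)
im=cv2.imread('pics/c11.png'); b=cv2.resize(im[170:310,205:365],None,fx=2.45,fy=3.5,interpolation=cv2.INTER_CUBIC); cv2.imwrite('pics/f11.png',np.hstack([a,b]))
c,T=camT('wrist',s); P=cloud(c,T,d); J=P.copy(); J[...,:2]=(P[...,:2]-tj)@M
hsv=cv2.cvtColor(cv2.imread('pics/w11.png'),cv2.COLOR_BGR2HSV)
h=(hsv[...,2]<100)&(hsv[...,1]<60)&(abs(J[...,1])<.012)&(J[...,0]<-.035)&(J[...,0]>-.12)&(J[...,2]>.08)&(J[...,2]<.18); h[250:]=0
H=J[h]; print(h.sum(),np.percentile(H,[2,98],axis=0).round(4)); t=abs(H[:,1])<.004; print('top line z vs x',np.polyfit(H[t][:,0],H[t][:,2],1))
# bystander check: image differences between first and last outside jig
for n,f in [('side','s11'),('scene','c11')]:
    a=cv2.imread('pics/%s0.png'%n).astype(int); b=cv2.imread('pics/%s.png'%f).astype(int); m=(abs(a-b).max(2)>40).astype(np.uint8); m=cv2.morphologyEx(m,cv2.MORPH_OPEN,np.ones((3,3)))
    k,l,st,ce=cv2.connectedComponentsWithStats(m); print(n,[tuple(x) for x in st[1:].tolist() if x[4]>15])
E
```

```text
tool jig [-0.1343 -0.002   0.2951] yaw of tool y rel jig x deg -0.13 tilt [-1.e+00 -6.e-04  9.e-04] F [ 0.2 -0.5 -0.1] t 13.675 op 0.996
delta tool [-0.0049 -0.0007 -0.001 ]
1049 [[-0.1026 -0.0074  0.1024]
 [-0.0372  0.0098  0.1126]]
top line z vs x [0.01111447 0.11169364]
side [(0, 0, 100, 221, 12082), (76, 0, 73, 27, 1277), (129, 0, 131, 179, 7267), (29, 122, 6, 4, 18), (311, 197, 14, 7, 71), (83, 203, 12, 21, 169), (251, 207, 13, 9, 82), (310, 209, 11, 5, 36), (297, 220, 9, 6, 35), (52, 222, 33, 15, 297), (308, 227, 6, 5, 29), (28, 228, 6, 6, 24), (307, 233, 5, 5, 24), (288, 280, 19, 21, 296), (0, 376, 43, 44, 900)]
scene [(185, 0, 103, 83, 3081), (289, 0, 50, 68, 1817), (330, 54, 19, 45, 435), (320, 68, 18, 21, 106), (310, 79, 10, 3, 30), (181, 84, 43, 36, 691), (300, 84, 23, 55, 749), (349, 99, 10, 32, 144), (339, 107, 4, 7, 24), (333, 125, 5, 4, 16), (282, 136, 4, 6, 22), (289, 137, 19, 29, 301), (312, 140, 9, 5, 27), (317, 146, 4, 11, 36), (225, 210, 10, 8, 57), (277, 212, 7, 9, 39), (258, 219, 7, 4, 24), (253, 223, 4, 5, 18), (254, 229, 5, 6, 28), (266, 246, 9, 8, 31)]
```

View pics/f11.png

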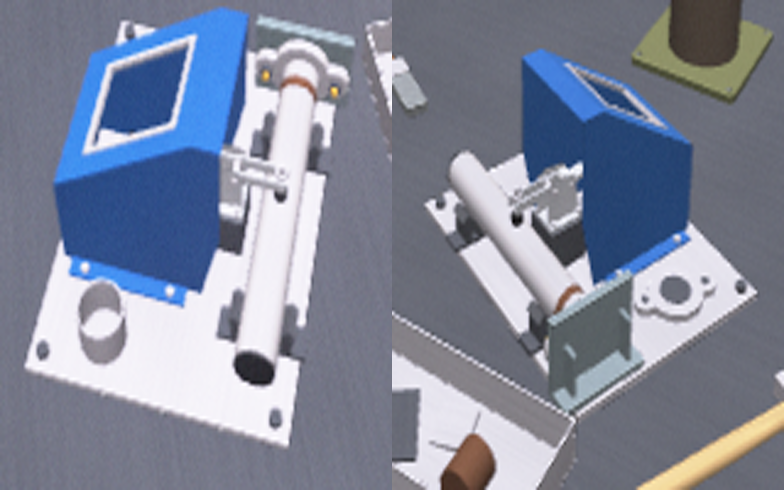

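View pics/w11.png

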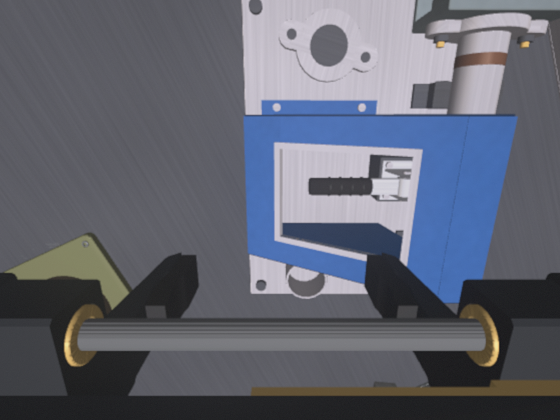

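The handle is level (top line slope 0.01, z≈0.11, end at x≈−0.103) and stays down. The pipe is against the flange. The only image differences come from the arm, its shadow, the pipe and the clamp, so no bystander has moved. The hand is free at z 0.295, so I'm handing in.

```bash
python3 - <<'E'
from plant import r
print(r.finish_job()); print(r.get_state()['clock'])
E
```

```text
the job is handed in; nothing more can be done
None
the job is handed in; nothing more can be done
```

The pipe is butted against the flange and the clamp is fully down with its rubber tip on the pipe. I handed the job in at about 13.8 s of the 50 s; the system gave no verdict.

- **Pipe:** I pushed it about 31 mm with the shut fingertips. It stopped moving while the push rose to about 19 N, and no gap showed at the flange in the camera views then or after I withdrew.
- **Clamp:** I went through the window with the fingers open and pressed the handle with the far finger. It stopped with the fingertip at z 0.109 m and about 32 N upward force; the task gives 0.110 m for the handle's upper side when fully down. After I withdrew straight up, the handle still read level to about 0.01 rad.
- **Guard:** I saw no sign of touching it. The clearances were only a few millimetres to the window sides and about 10 mm to the front edge. They come from measured positions, not a contact sensor.
- **Loose things:** Comparing first and last pictures, the only differences were the arm and its shadow, the pipe and the clamp.

The tip's force on the pipe and the exact gap at the flange could not be measured directly. Camera heights read about 2–3 mm high, the wrist fit of the window plane was noisy, and the plate-corner fit was off by up to 4 mm at single corners. Redundant measurements of the window and handle agreed to about 2 mm, apart from one noisy later reading of the handle, which was 3–4 mm off.

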